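# Put the pastry cutters away in their trays

### The arm

A 6-joint arm with a two-finger parallel gripper is mounted at the origin on the work surface. World frame = base frame: x ahead of the robot, y to its left, z up, the work surface at z = 0. Lengths are in mm, angles in degrees, forces in N, time in s.
With the tool pointing down it reaches from about 300 to 850 mm from the base axis. Payload 4.2 kg.
Tool frame: the origin (TCP) lies midway between the tips of the shut fingers; the grasp point (between the pads) lies 19 mm behind it; z points along the fingers, y is the line along which they close (so a half turn about z gives the same grasp; the last joint's range is limited). The gripper opens to 91 mm and grips with 3 to 60 N. Pads are 32 mm wide; open, the fingers measure 118 mm over their backs; the gripper's body (76 mm by 178 mm) begins 60 mm behind the grasp point.
Start: joints at [74.141, 18.312, 89.639, -0, 72.044, -1.146], TCP at [146.044, 556.162, 193.876] pointing down, gripper open.
Joint ranges: [-177.97, 177.97], [-48.28, 115.42], [12.27, 149.76], [-77.06, 257.06], [2.81, 150.46], [-146.56, 146.56]. Speed limits (degrees/s): [147.25, 147.25, 180, 180, 180, 180].

### API

Orientations are given as [roll, pitch, yaw] about the fixed x, y, z axes, in that order (R = Rz(yaw) Ry(pitch) Rx(roll)).
In Python, from workcell import env gives the robot as it stands.
- The arm moves only by the shell command python3 -m jog 'ROWS' [FORCE]. ROWS is a JSON object of lists of equal length, an entry for each row: "jaw": the finger opening in mm, from 0 to 91.2; "slide": the shift along the tool's x, y, z in units of 30 mm (1.0 is 30 mm), a list of three; "spin": the turn about the tool's z in units of 8 degrees (1.0 is 8 degrees). In form: {"jaw": [jaw, ...], "slide": [[dx, dy, dz], ...], "spin": [spin, ...]}. A call has 1 to 10 rows; each row shifts and turns the commanded pose from where the row before left it, along the tool's axes as they then stand; what a row does not reach is not made up. A row lasts 1/10 s, in which the tool goes at most 50 mm and 8.59 degrees, less where a joint would pass 70% of its speed; a pose out of reach is approached as far as the arm can. A call is refused whole if a number of a shift passes 1 or a number of a turn 1, either way. A call with a gripper value outside its range is refused whole. The fingers move at their own pace and stop on an object; FORCE is the grip in N (left out, the last holds). Time passes only in rows, so rows that do not move let the fingers close. It gives the time, the measured TCP pose, the force, the opening and the grip force at its end, in the units of the state.
- env.state(): the state, without advancing time (a new reading comes with each control period).
- env.grab_frame(name): name is "scene" or "top"; returns the picture (480x640x3 uint8, red, green, blue); there is no depth.
- env.camera_model(name): a dict with "fx", "fy", "cx", "cy" (pixels), "camera_from_world" (4x4, takes a point from world to camera coordinates). Camera axes: x right, y up, looking along -z (the intrinsics and any distortion apply to the point x, -y, -z); pixel columns grow to the right and rows downward; lengths in mm; the calibration is good to about 2 mm. A picture is of the moment at which its call begins. camera_model takes no time and is no camera call.
- env.job_done(): hands the job in; it is judged then, once.
The state is a dict: "time_s": time; "qpos": joint angles; "qvel": joint speeds; "effort": joint torques, N m; "ee_pos": TCP position; "ee_rot": TCP orientation; "force": force on the tool from outside, world axes, zero at the start; "torque": the same for the moment, N m; "gripper_width": finger opening in mm; "gripper_force": force on a finger pad.
Only numpy, scipy, OpenCV 4.12 (cv2) and the standard library are available. Lean on these libraries where they do the work, as an engineer would, in place of code of your own. Each camera call takes 0.05 s, during which the arm holds its last target. There are 200 camera calls.

### The job

Put the four pastry cutters away: set each one into the wooden tray that has its shape and size, standing upright with the handle on top and the cutting edge flat on the tray's floor, inside the rim. Any order will do; set them down gently rather than dropping them, and leave the rolling pin and the jar where they are.

Things in the scene. Friction and masses are not known exactly. Their poses are not given: they have to be found in the camera images.
- large_round_cutter: loose steel pastry cutter, a ring of 84 mm outer diameter, wall 2.5 mm thick, 35 mm high, open above and below, 90 to 180 g. Over it a wooden bar handle along the cutter's x through its centre, as long as the shape, 14 mm wide (y), 56 to 70 mm above the cutting edge (end straps to 72), free space below it. Origin: centre of the cutting edge (underside), z up. 
- small_round_cutter: loose steel pastry cutter, a ring of 50 mm outer diameter, wall 2.5 mm thick, 35 mm high, open above and below, 90 to 180 g. Over it a wooden bar handle along the cutter's x through its centre, as long as the shape, 14 mm wide (y), 56 to 70 mm above the cutting edge (end straps to 72), free space below it. Origin: centre of the cutting edge (underside), z up. 
- square_cutter: loose steel pastry cutter, a square of 62 mm outer side, wall 2.5 mm thick, 35 mm high, open above and below, 90 to 180 g. Over it a wooden bar handle along the cutter's x through its centre, as long as the shape, 14 mm wide (y), 56 to 70 mm above the cutting edge (end straps to 72), free space below it. Origin: centre of the cutting edge (underside), z up. x and y lie along its sides.
- oblong_cutter: loose steel pastry cutter, an oblong 92 mm long (x) by 46 mm wide (y), wall 2.5 mm thick, 35 mm high, open above and below, 90 to 180 g. Over it a wooden bar handle along the cutter's x through its centre, as long as the shape, 14 mm wide (y), 56 to 70 mm above the cutting edge (end straps to 72), free space below it. Origin: centre of the cutting edge (underside), z up. 
- large_round_tray: dark wooden storage tray fixed to the table, round, recess 102 mm and outside 114 mm in diameter; floor 5 mm thick, its wall 6 mm thick and 14 mm high in all, so the recess is 9 mm deep and 9 mm wider than its cutter on every side. Origin: centre of its underside, on the table, z up. 
- small_round_tray: dark wooden storage tray fixed to the table, round, recess 68 mm and outside 80 mm in diameter; floor 5 mm thick, its wall 6 mm thick and 14 mm high in all, so the recess is 9 mm deep and 9 mm wider than its cutter on every side. Origin: centre of its underside, on the table, z up. 
- square_tray: dark wooden storage tray fixed to the table, square, recess 80 mm and outside 92 mm a side; floor 5 mm thick, its wall 6 mm thick and 14 mm high in all, so the recess is 9 mm deep and 9 mm wider than its cutter on every side. Origin: centre of its underside, on the table, z up. x and y lie along its sides.
- oblong_tray: dark wooden storage tray fixed to the table, oblong, recess 110 mm (x) by 64 mm (y), outside 122 by 76 mm; floor 5 mm thick, its wall 6 mm thick and 14 mm high in all, so the recess is 9 mm deep and 9 mm wider than its cutter on every side. Origin: centre of its underside, on the table, z up. x is the long way.
- rolling_pin: wooden rolling pin lying in a low cradle at the far side of the work area, barrel 56 mm thick and 260 mm long, 470 mm with handles, along its y axis; origin at its centre, about 32 mm above the table. Not to be moved.
- jar: closed glass jar with a wooden lid standing at the far left, 80 mm across, 130 mm high; origin: centre of its underside. Not to be moved. (A loose white bowl 140 mm across and 65 mm high stands at the far right.)
Mind the look-alikes: they are no part of the job. What is shaped like the large_round_tray but white is not meant.

How it is judged (in metres and radians):
At the end, for the whole second after the job is handed in: Every cutter stands in its own tray: centre within 14 mm of the tray's centre, cutting edge on the tray's floor (2 to 8 mm above the tray's underside, the floor being at 5), upright within 0.1 rad, at rest (horizontal distance between large_round_cutter and large_round_tray below 0.014 m and z of large_round_cutter in the frame of large_round_tray between 0.002 and 0.008 m and angle between each of large_round_cutter, small_round_cutter, square_cutter, oblong_cutter's own z axis and vertical below 0.1 rad and linear speed of each of large_round_cutter, small_round_cutter, square_cutter, oblong_cutter below 0.02 m/s and angular speed of each of large_round_cutter, small_round_cutter, square_cutter, oblong_cutter below 0.2 rad/s and horizontal distance between small_round_cutter and small_round_tray below 0.014 m and z of small_round_cutter in the frame of small_round_tray between 0.002 and 0.008 m and horizontal distance between square_cutter and square_tray below 0.014 m and z of square_cutter in the frame of square_tray between 0.002 and 0.008 m and horizontal distance between oblong_cutter and oblong_tray below 0.014 m and z of oblong_cutter in the frame of oblong_tray between 0.002 and 0.008 m); the robot touches nothing.
It fails at once if the large round cutter is dropped or slammed into its tray (faster than 0.5 m/s within 15 mm of the tray's floor) (linear speed of large_round_cutter above 0.5 m/s and z of large_round_cutter in the frame of large_round_tray below 0.02 m and horizontal distance between large_round_cutter and large_round_tray below 0.03 m).
It fails at once if the small round cutter is dropped or slammed into its tray (faster than 0.5 m/s within 15 mm of the tray's floor) (linear speed of small_round_cutter above 0.5 m/s and z of small_round_cutter in the frame of small_round_tray below 0.02 m and horizontal distance between small_round_cutter and small_round_tray below 0.03 m).
It fails at once if the square cutter is dropped or slammed into its tray (faster than 0.5 m/s within 15 mm of the tray's floor) (linear speed of square_cutter above 0.5 m/s and z of square_cutter in the frame of square_tray below 0.02 m and horizontal distance between square_cutter and square_tray below 0.03 m).
It fails at once if the oblong cutter is dropped or slammed into its tray (faster than 0.5 m/s within 15 mm of the tray's floor) (linear speed of oblong_cutter above 0.5 m/s and z of oblong_cutter in the frame of oblong_tray below 0.02 m and horizontal distance between oblong_cutter and oblong_tray below 0.03 m).
It fails at once if the rolling pin or the jar is shifted by more than 30 mm (distance of any of rolling_pin, jar from where it was at the start of the episode above 0.03 m).
It also fails if it takes over 112 s, if anything falls off the work surface, if the arm or the gripper's body presses on something with over 40 N, if the wrist force passes 120 N, or if a joint passes its speed limit or range.

## Working session

There is one attempt and no reset: what is moved stays moved. The work goes in short steps, Python scripts to look and compute and a shell command to move; the robot and the scene stay as the last step left them, time stands still between calls to the robot, and variables do not carry over. Pictures are saved under pics/ and viewed, at most 14 in all, crops included, and the job is handed in when it is done.

```bash
ls; mkdir -p pics; python3 - <<'E'
from workcell import env
import cv2
for n in("scene","top"):
    cv2.imwrite(f"pics/{n}0.png",env.grab_frame(n)[:,:,::-1]); m=env.camera_model(n); print(n,m)
print(env.state())
E
```

```text
pics
scene {'fx': 439.07411725891814, 'fy': 439.07411725891814, 'cx': 322.6209081477847, 'cy': 232.37175104015358, 'camera_from_world': array([[ 7.46842447e-01,  6.64923292e-01, -1.01673212e-02,
        -4.21796594e+02],
       [-4.27757491e-01,  4.92051634e-01,  7.58227353e-01,
         1.36819761e+02],
       [ 5.09165875e-01, -5.61927224e-01,  6.51910965e-01,
        -1.15181883e+03],
       [ 0.00000000e+00,  0.00000000e+00,  0.00000000e+00,
         1.00000000e+00]])}
top {'fx': 495.87587696265723, 'fy': 495.87587696265723, 'cx': 318.62583455355434, 'cy': 239.10794463295827, 'camera_from_world': array([[-9.68177250e-02, -9.95298835e-01, -2.56058649e-03,
         1.10195910e+02],
       [ 9.71570884e-01, -9.50674041e-02,  2.16822984e-01,
        -4.92219994e+02],
       [-2.16047092e-01,  1.85045168e-02,  9.76207579e-01,
        -1.02788295e+03],
       [ 0.00000000e+00,  0.00000000e+00,  0.00000000e+00,
         1.00000000e+00]])}
{'time_s': 0.1, 'qpos': array([ 7.41407111e+01,  1.83477524e+01,  8.96992910e+01, -4.02176951e-04,
        7.20441108e+01, -1.14757413e+00]), 'qvel': array([ 0.05190244, -0.01054156, -0.17192286, -0.01183978, -0.06851909,
        0.12484163]), 'effort': array([ 1.14194700e-03, -4.13334060e+01, -2.32509470e+01,  7.29176542e-02,
        4.21536213e-02, -3.65254391e-05]), 'ee_pos': array([145.90982647, 555.67856332, 193.10749189]), 'ee_rot': array([-1.79908856e+02, -1.44328576e-03,  1.65288408e+02]), 'force': array([ 0.03205548, -0.18545619, -0.60007133]), 'torque': array([-0.00263156,  0.02348729, -0.04755726]), 'gripper_force': 0.0, 'gripper_width': 91.02443816526399}
```

View pics/top0.png

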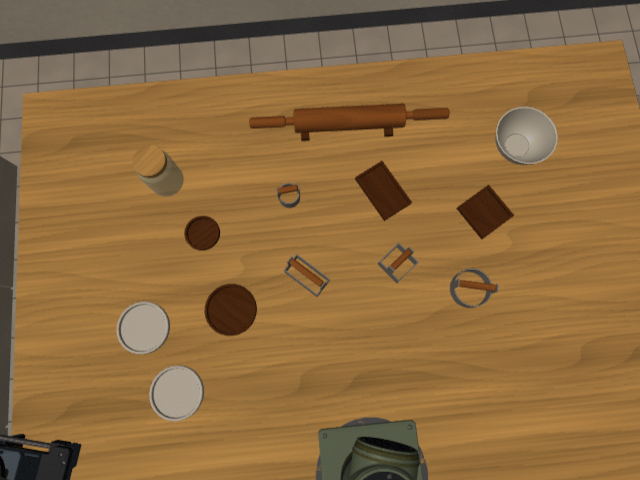

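View pics/scene0.png

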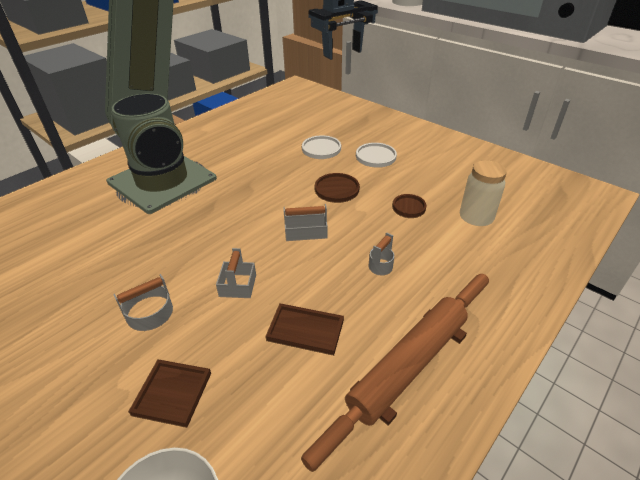

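```bash
cat > meas.py <<'E'
import cv2,numpy as np
from scipy.optimize import minimize
from workcell import env
def pix(m,P):
    T=m["camera_from_world"];c=P@T[:3,:3].T+T[:3,3]
    return np.c_[m["fx"]*c[:,0]/-c[:,2]+m["cx"],m["fy"]*-c[:,1]/-c[:,2]+m["cy"]]
def unpix(m,uv,z):
    T=m["camera_from_world"];R=T[:3,:3];o=-R.T@T[:3,3]
    d=R.T@np.array([(uv[0]-m["cx"])/m["fx"],-(uv[1]-m["cy"])/m["fy"],-1]);return o+d*(z-o[2])/d[2]
def box(lx,ly,z0,z1): return np.array([[x,y,z] for x in(-lx/2,lx/2) for y in(-ly/2,ly/2) for z in(z0,z1)],float)
def cyl(d,z0,z1):
    t=np.linspace(0,2*np.pi,48,endpoint=False);return np.array([[d/2*np.cos(a),d/2*np.sin(a),z] for a in t for z in(z0,z1)])
S={"lrt":cyl(114,0,14),"srt":cyl(80,0,14),"sqt":box(92,92,0,14),"obt":box(122,76,0,14),
"lrc":box(84,14,56,70),"src":box(50,14,56,70),"sqc":box(62,14,56,70),"obc":box(92,14,56,70)}
SEED={"srt":(202,233),"lrt":(231,310),"obt":(383,190),"sqt":(485,212),"src":(288,189),"obc":(306,272),"sqc":(401,260),"lrc":(477,286)}
def masks(img):
    hsv=cv2.cvtColor(img,cv2.COLOR_RGB2HSV).astype(int);h,s,v=hsv[...,0],hsv[...,1],hsv[...,2]
    return {"t":((v<105)&(s>110)&(h<20)),"c":((s>140)&(h<14)&(v>95)&(v<215))}
def comp(mask,p):
    n,l,st,ce=cv2.connectedComponentsWithStats(mask.astype(np.uint8))
    k=[i for i in range(1,n) if st[i,4]>20];i=min(k,key=lambda i:np.hypot(*(ce[i]-p)));return (l==i).astype(np.uint8),st[i],ce[i]
def fit(img,m,name,p,yaws=range(-80,100,20)):
    mk,st,ce=comp(masks(img)[name[2]],p); z=62 if name[2]=="c" else 7
    x0,y0,w,h=st[:4];x0-=8;y0-=8;w+=16;h+=16;K=8
    big=cv2.resize(mk[y0:y0+h,x0:x0+w],None,fx=K,fy=K,interpolation=cv2.INTER_LINEAR);big=cv2.threshold(cv2.GaussianBlur(big*255,(0,0),4),127,1,0)[1]
    P=S[name]
    def cost(q):
        a=np.radians(q[2]);c,s=np.cos(a),np.sin(a);W=P@np.array([[c,s,0],[-s,c,0],[0,0,1]])+[q[0],q[1],0]
        hull=cv2.convexHull(((pix(m,W)+.5-[x0,y0])*K).astype(np.float32));r=np.zeros_like(big)
        cv2.fillConvexPoly(r,(hull*16).astype(np.int32),1,shift=4)
        return 1-(r&big).sum()/max(1,(r|big).sum())
    c0=unpix(m,ce,z)
    if name in("lrt","srt"): yaws=[0]
    b=min((np.array([c0[0],c0[1],y]) for y in yaws),key=cost)
    r=minimize(cost,b,method="Nelder-Mead",options=dict(initial_simplex=b+np.array([[0,0,0],[8,0,0],[0,8,0],[0,0,8]]),xatol=.05,fatol=1e-5))
    return r.x,1-r.fun,st[4]
E
python3 - <<'E'
from meas import *
im={n:env.grab_frame(n) for n in("top","scene")};M={n:env.camera_model(n) for n in im}
for n,p in SEED.items():
    q,i,a=fit(im["top"],M["top"],n,p); print(n,"top",q.round(1),round(i,3),a,end=" | ")
    p2=pix(M["scene"],np.array([[q[0],q[1],62 if n[2]=="c" else 7]]))[0]
    q,i,a=fit(im["scene"],M["scene"],n,p2); print("scene",q.round(1),round(i,3),a)
E
```

```text
srt top [552.1 324.8   5.2] 0.949 966 | scene [551.5 324.7   3.2] 0.898 634
lrt top [372.2 270.4   5.8] 0.974 2126 | scene [371.  270.9   5. ] 0.923 1046
obt top [613.2 -98.6  27.5] 0.979 1741 | scene [612.5 -99.8  27.2] 0.964 2717
sqt top [ 539.1 -326.1  -59.9] 0.978 1631 | scene [ 538.  -327.4  -59.8] 0.971 3571
src top [618.2 122.5 -79.1] 0.474 90 | scene [616.1 127.2 -72. ] 0.494 99
obc top [430.4  97.6  45.9] 0.57 183 | scene [426.9  97.9  45.6] 0.611 245
sqc top [ 440.5 -110.6  -48.7] 0.55 114 | scene [ 428.8 -101.3  -44.7] 0.522 137
lrc top [ 367.1 -259.3   80. ] 0.593 193 | scene [ 359.  -256.8   77. ] 0.46 270
```

```bash
python3 - <<'E'
from meas import *
im=cv2.imread("pics/top0.png");c=[cv2.resize(im[y-30:y+30,x-40:x+40],None,fx=5,fy=5,interpolation=cv2.INTER_NEAREST) for x,y in[(289,195),(307,276),(398,263),(471,288)]]
cv2.imwrite("pics/crop.png",np.vstack([np.hstack(c[:2]),np.hstack(c[2:])]))
hsv=cv2.cvtColor(im,cv2.COLOR_BGR2HSV)
for p in [(477,286),(490,288),(306,272),(400,262),(440,300)]: print(p,hsv[p[1],p[0]])
E
```

```text
(477, 286) [ 13 192 114]
(490, 288) [ 13 196 120]
(306, 272) [ 13 192 125]
(400, 262) [ 13 206 110]
(440, 300) [ 17 158 166]
```

View pics/crop.png

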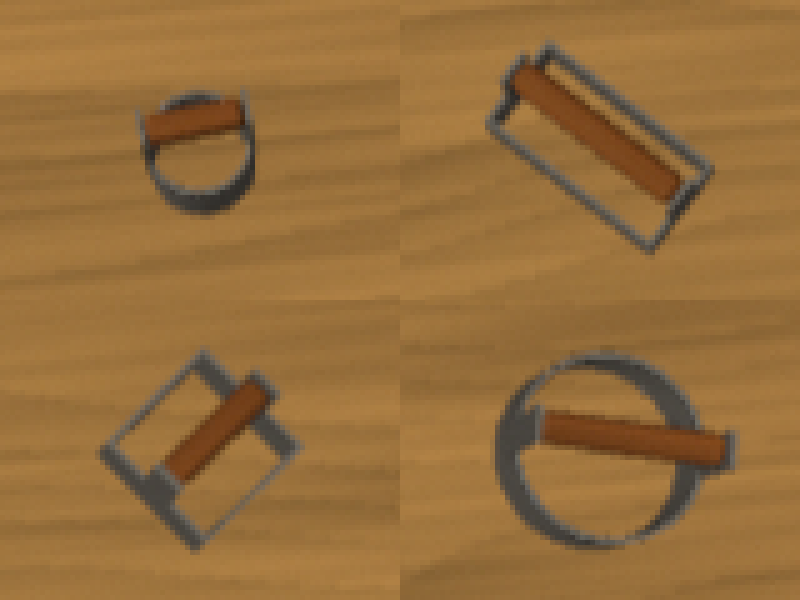

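```bash
sed -i 's/"c":(.*)}$/"c":((s>175)\&(h<=14)\&(v>50)\&(v<165))}/; s/box(84,14/box(79,14/; s/box(50,14/box(45,14/; s/box(62,14/box(57,14/; s/box(92,14/box(87,14/' meas.py
python3 - <<'E'
from meas import *
im={n:env.grab_frame(n) for n in("top","scene")};M={n:env.camera_model(n) for n in im}
for n,p in SEED.items():
    if n[2]=="t": continue
    q,i,a=fit(im["top"],M["top"],n,p); print(n,"top",q.round(1),round(i,3),a,end=" | ")
    p2=pix(M["scene"],np.array([[q[0],q[1],62 if n[2]=="c" else 7]]))[0]
    q,i,a=fit(im["scene"],M["scene"],n,p2); print("scene",q.round(1),round(i,3),a)
E
```

```text
src top [619.  120.5 -80.1] 0.626 108 | Traceback (most recent call last):
  File "<stdin>", line 7, in <module>
  File "meas.py", line 23, in fit
    mk,st,ce=comp(masks(img)[name[2]],p); z=62 if name[2]=="c" else 7
             ~~~~^^^^^^^^^^^^^^^^^^^^^^^
  File "meas.py", line 21, in comp
    k=[i for i in range(1,n) if st[i,4]>20];i=min(k,key=lambda i:np.hypot(*(ce[i]-p)));return (l==i).astype(np.uint8),st[i],ce[i]
                                              ~~~^^^^^^^^^^^^^^^^^^^^^^^^^^^^^^^^^^^^^
ValueError: min() iterable argument is empty
```

```bash
python3 - <<'E'
import re
s=open('meas.py').read()
s=re.sub(r'"c":.*\}$','"c":img[...,0]/(img[...,1]+1.)>1.54}',s,flags=re.M);open('meas.py','w').write(s)
E
cat > h.py <<'E'
from meas import *
im={n:env.grab_frame(n) for n in("top","scene")};M={n:env.camera_model(n) for n in im}
for n,p in SEED.items():
    if n[2]=="t": continue
    q,i,a=fit(im["top"],M["top"],n,p); print(n,"top",q.round(1),round(i,3),a,end=" | ")
    p2=pix(M["scene"],np.array([[q[0],q[1],62 if n[2]=="c" else 7]]))[0]
    q,i,a=fit(im["scene"],M["scene"],n,p2); print("scene",q.round(1),round(i,3),a)
E
python3 h.py
```

```text
src top [619.  120.2 -80.4] 0.687 118 | scene [616.7 124.9 -72.6] 0.497 92
obc top [429.7  96.2  46.5] 0.802 246 | scene [426.9  98.7  46.7] 0.607 230
sqc top [ 439.1 -110.8  -50.8] 0.729 139 | scene [ 429.8 -101.4  -42.9] 0.526 128
lrc top [ 366.4 -261.7   78.5] 0.715 220 | scene [ 363.6 -259.6   76. ] 0.66 367
```

```bash
cat > full.py <<'E'
from meas import *
def outline(n):
    if n in("lrc","src"): 
        t=np.linspace(0,2*np.pi,33);r={"lrc":42,"src":25}[n];return np.c_[r*np.cos(t),r*np.sin(t)]
    a,b={"sqc":(31,31),"obc":(46,23)}[n];return np.array([[a,b],[-a,b],[-a,-b],[a,-b],[a,b]],float)
L={"lrc":84,"src":50,"sqc":62,"obc":92}
def parts(n):
    o=outline(n);R=np.abs(o).max(0);out=[]
    for i in range(len(o)-1):
        seg=np.vstack([o[i:i+2],o[i:i+2]*(R-2.5)/R]); out.append(np.vstack([np.c_[seg,np.zeros(4)],np.c_[seg,35*np.ones(4)]]))
    l=L[n];out.append(box(l,14,56,70))
    for s in(-1,1):out.append(box(2.5,14,33,72)+[s*(l/2-1.25),0,0])
    return out
def fitfull(img,m,n,q0,obj=None):
    f=img.astype(float);rg=f[...,0]/(f[...,1]+1);mk=((rg>1.5)|(rg<1.22)).astype(np.float32)
    c=pix(m,np.array([[q0[0],q0[1],35.]]))[0].astype(int);H=48;x0,y0=c-H;K=6
    big=cv2.resize(mk[y0:y0+2*H,x0:x0+2*H],None,fx=K,fy=K,interpolation=cv2.INTER_LINEAR)>.5
    PP=parts(n)
    def cost(q):
        a=np.radians(q[2]);co,s=np.cos(a),np.sin(a);Rm=np.array([[co,s,0],[-s,co,0],[0,0,1]]);r=np.zeros(big.shape,np.uint8)
        for P in PP: cv2.fillConvexPoly(r,(cv2.convexHull(((pix(m,P@Rm+[q[0],q[1],q0[3] if len(q0)>3 else 0])+.5-[x0,y0])*K).astype(np.float32))*16).astype(np.int32),1,shift=4)
        r=r>0;return 1-(r&big).sum()/(r|big).sum()
    best=None
    for d in(0,6,-6):
        b=np.array([q0[0],q0[1],q0[2]+d]);r=minimize(cost,b,method="Nelder-Mead",options=dict(initial_simplex=b+np.array([[0,0,0],[8,0,0],[0,8,0],[0,0,8]]),xatol=.05,fatol=1e-5))
        if best is None or r.fun<best.fun:best=r
    return best.x,1-best.fun
E
cat > h.py <<'E'
from full import *
I={"src":(615,122,-80),"obc":(428,98,46),"sqc":(436,-108,-48),"lrc":(365,-260,78)}
for c in("top","scene"):
    im=env.grab_frame(c);m=env.camera_model(c)
    for n in I: q,i=fitfull(im,m,n,I[n]);print(c,n,q.round(1),round(i,3))
E
python3 h.py
```

```text
top src [619.5 119.8 -82.6] 0.805
top obc [430.2  96.4  47.1] 0.855
top sqc [ 438.  -108.8  -52.2] 0.806
top lrc [ 366.9 -261.4   75.7] 0.843
scene src [618.3 118.4 -85.2] 0.641
scene obc [431.   93.3  47.9] 0.568
scene sqc [ 437.  -109.3  -52. ] 0.87
scene lrc [ 366.2 -262.3   77.9] 0.912
```

```bash
cat > to.py <<'E'
import sys,numpy as np
from workcell import env
from scipy.spatial.transform import Rotation as R
x,y,z,yaw=map(float,sys.argv[1:5]);s=env.state();r=R.from_euler('xyz',s["ee_rot"],degrees=True)
d=r.inv().apply(np.array([x,y,z])-s["ee_pos"])/30
print("t",s["time_s"],"now",s["ee_pos"].round(1),s["ee_rot"].round(1),"units",d.round(2),"spin",round(-((yaw-s["ee_rot"][2]+90)%180-90)/8,2),"q6",s["qpos"][5].round(),"w",round(s["gripper_width"],1))
E
python3 to.py 430.5 95.5 140 47
```

```text
t 0.5 now [146.  556.1 193.8] [-180.    -0.   165.3] units [-13.07 -12.44   1.79] spin -7.71 q6 -1.0 w 91.2
```

```bash
python3 -m jog '{"jaw":[50,50,50,50,50,50,50,50,50,50],"slide":[[-0.9,-0.9,0],[-0.9,-0.9,0],[-0.9,-0.9,0],[-0.9,-0.9,0],[-0.9,-0.9,0],[-0.9,-0.9,0],[-0.9,-0.9,0],[-0.9,-0.9,0],[-0.9,-0.9,0],[-0.9,-0.9,0]],"spin":[0,0,0,0,0,0,0,0,0,0]}' 20
python3 to.py 430.5 95.5 140 47
```

```text
time_s: 1.5
ee_pos: [339.2, 225.1, 194.1]
ee_rot: [180.0, 0.0, 165.3]
force: [1.3, 0.4, -0.1]
gripper_width: 50.0
gripper_force: 0.0
t 1.5 now [339.2 225.1 194.1] [180.    0.  165.3] units [-4.04 -3.41  1.8 ] spin -7.71 q6 -43.0 w 50.0
```

```bash
python3 -m jog '{"jaw":[50,50,50,50,50,50],"slide":[[-0.8,-0.7,0.2],[-0.8,-0.7,0.3],[-0.8,-0.7,0.4],[-0.8,-0.7,0.4],[-0.8,-0.6,0.4],[0,0,0]],"spin":[0,0,0,0,0,0]}'
python3 -m jog '{"jaw":[50,50,50,50,50,50,50,50,50],"slide":[[0,0,0],[0,0,0],[0,0,0],[0,0,0],[0,0,0],[0,0,0],[0,0,0],[0,0,0],[0,0,0]],"spin":[-1,-1,-1,-1,-1,-1,-1,-0.7,0]}'
python3 to.py 430.5 95.5 44 47
```

```text
time_s: 2.1
ee_pos: [429.8, 95.0, 141.7]
ee_rot: [-179.9, -0.1, 165.1]
force: [-0.6, -0.1, 0.8]
gripper_width: 49.8
gripper_force: 0.0
time_s: 3.0
ee_pos: [428.5, 97.9, 143.2]
ee_rot: [180.0, 0.0, -133.1]
force: [0.3, 0.2, -1.5]
gripper_width: 50.6
gripper_force: 0.0
t 3.0 now [428.5  97.9 143.2] [ 180.     0.  -133.1] units [ 0.02 -0.1   3.31] spin -0.01 q6 -126.0 w 50.6
```

```bash
python3 -m jog '{"jaw":[50,50,50,50,50,50,50,50],"slide":[[0,-0.1,0],[0,0,0.6],[0,0,0.6],[0,0,0.6],[0,0,0.6],[0,0,0.6],[0,0,0.3],[0,0,0]],"spin":[0,0,0,0,0,0,0,0]}'
python3 to.py 430.5 95.5 44 47
python3 - <<'E'
from full import *
cv2.imwrite("pics/s1.png",cv2.resize(env.grab_frame("scene")[130:330,190:450,::-1],None,fx=3,fy=3))
E
```

```text
time_s: 3.8
ee_pos: [430.2, 95.1, 43.0]
ee_rot: [179.9, -0.1, -133.2]
force: [0.1, 0.4, -0.1]
gripper_width: 50.0
gripper_force: 0.0
t 3.8 now [430.2  95.1  43. ] [ 1.799e+02 -1.000e-01 -1.332e+02] units [-0.02  0.   -0.03] spin -0.02 q6 -126.0 w 50.0
```

View pics/s1.png

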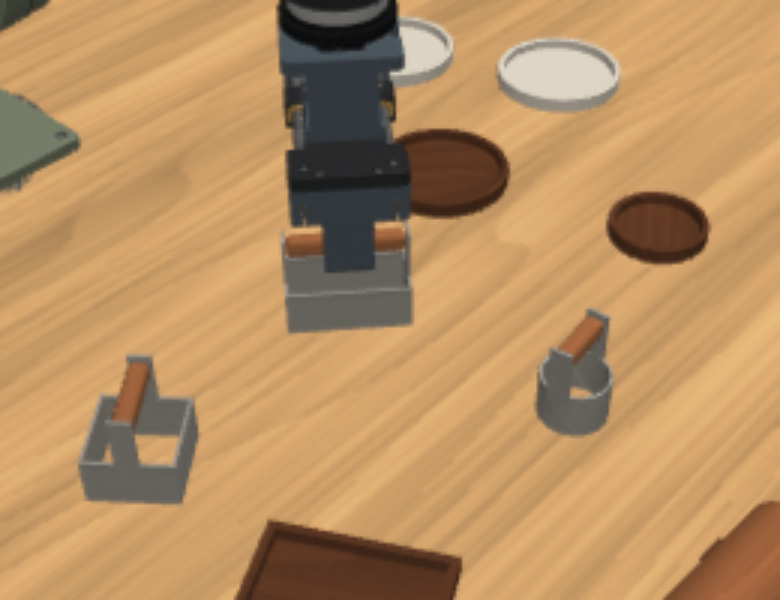

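The fingers straddle the oblong handle mid-length (crop ~350,245). Close and lift.

```bash
python3 -m jog '{"jaw":[0,0,0,0,0,0],"slide":[[0,0,0],[0,0,0],[0,0,0],[0,0,0],[0,0,0],[0,0,0]],"spin":[0,0,0,0,0,0]}' 30
python3 -m jog '{"jaw":[0,0,0,0,0,0,0],"slide":[[0,0,-0.2],[0,0,-0.6],[0,0,-0.8],[0,0,-0.8],[0,0,-0.8],[0,0,-0.2],[0,0,0]],"spin":[0,0,0,0,0,0,0]}'
python3 to.py 612.9 -99.2 48 27.3
```

```text
time_s: 4.45
ee_pos: [431.0, 95.4, 44.0]
ee_rot: [180.0, 0.0, -133.1]
force: [-0.3, -0.1, 0.5]
gripper_width: 14.0
gripper_force: 29.9
time_s: 5.15
ee_pos: [431.4, 95.3, 146.4]
ee_rot: [-179.9, 0.1, -133.1]
force: [-0.8, 0.0, -1.9]
gripper_width: 13.6
gripper_force: 29.9
t 5.15 now [431.4  95.3 146.4] [-1.799e+02  1.000e-01 -1.331e+02] units [ 0.6  -8.85  3.29] spin 2.45 q6 -126.0 w 13.6
```

```bash
python3 -m jog '{"jaw":[0,0,0,0,0,0,0,0,0,0],"slide":[[0,-0.5,0],[0,-0.9,0],[0.1,-1,0],[0.1,-1,0],[0.1,-1,0],[0.1,-1,0],[0.1,-1,0],[0.1,-1,0],[0,-0.9,0],[0,-0.5,0]],"spin":[0,0,0,0,0,0,0,0,0,0]}'
python3 -m jog '{"jaw":[0,0,0,0,0],"slide":[[0,0,0],[0,0,0],[0,0,0],[0,0,0],[0,0,0]],"spin":[0.6,0.8,0.7,0.35,0]}'
python3 to.py 612.9 -99.2 50 27.3
```

```text
time_s: 6.15
ee_pos: [612.7, -99.4, 143.3]
ee_rot: [-180.0, -0.3, -133.5]
force: [0.3, -0.2, -1.3]
gripper_width: 13.6
gripper_force: 29.9
time_s: 6.65
ee_pos: [611.3, -97.3, 143.6]
ee_rot: [-179.9, -0.3, -152.9]
force: [-0.2, 0.6, -1.5]
gripper_width: 13.8
gripper_force: 29.9
t 6.65 now [611.3 -97.3 143.6] [-179.9   -0.3 -152.9] units [-0.03 -0.08  3.12] spin -0.03 q6 -127.0 w 13.8
```

```bash
python3 -m jog '{"jaw":[0,0,0,0,0,0,0,0,0],"slide":[[0,-0.1,0.2],[0,0,0.6],[0,0,0.7],[0,0,0.6],[0,0,0.5],[0,0,0.2],[0,0,0.1],[0,0,0.1],[0,0,0]],"spin":[0,0,0,0,0,0,0,0,0]}'
python3 to.py 612.9 -99.2 49 27.3
python3 - <<'E'
from full import *
cv2.imwrite("pics/s2.png",cv2.resize(env.grab_frame("scene")[190:390,190:450,::-1],None,fx=3,fy=3))
E
```

```text
time_s: 7.55
ee_pos: [613.3, -99.4, 56.0]
ee_rot: [-179.8, -0.1, -152.9]
force: [-0.3, -0.1, -1.1]
gripper_width: 13.8
gripper_force: 29.9
t 7.55 now [613.3 -99.4  56. ] [-1.798e+02 -1.000e-01 -1.529e+02] units [0.01 0.01 0.23] spin -0.03 q6 -127.0 w 13.8
```

View pics/s2.png

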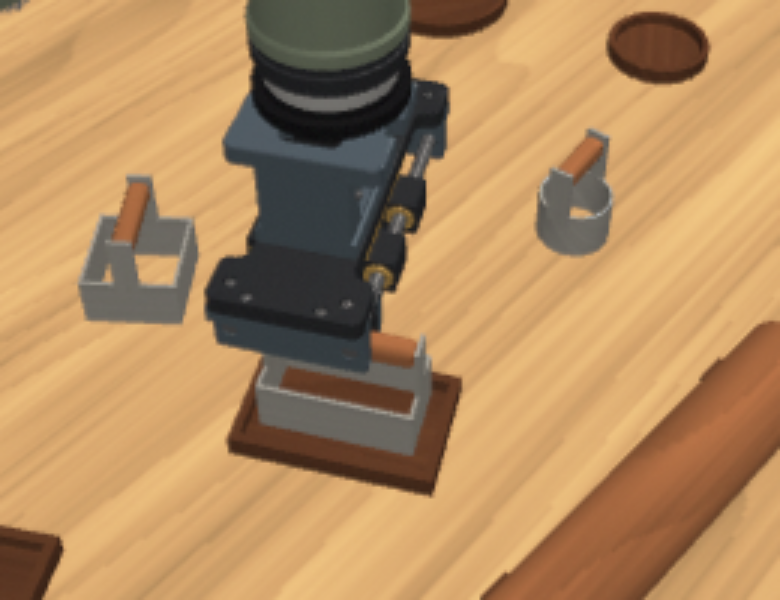

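The oblong cutter (crop ~340,410) is centred inside the tray rim (230–460, 375–490), parallel to it. Lower and release.

```bash
python3 -m jog '{"jaw":[0,0,0,0,0],"slide":[[0,0,0.1],[0,0,0.1],[0,0,0.05],[0,0,0.05],[0,0,0]],"spin":[0,0,0,0,0]}'
python3 -m jog '{"jaw":[20,30,40,50,50,50,50,50,50,50],"slide":[[0,0,0],[0,0,0],[0,0,0],[0,0,0],[0,0,-0.2],[0,0,-0.6],[0,0,-0.9],[0,0,-0.9],[0,0,-0.7],[0,0,0]],"spin":[0,0,0,0,0,0,0,0,0,0]}'
python3 to.py 437.5 -109 140 -52
```

```text
time_s: 8.1
ee_pos: [613.0, -99.2, 48.9]
ee_rot: [-179.8, -0.1, -152.9]
force: [-4.0, 1.2, 9.8]
gripper_width: 13.6
gripper_force: 30.0
time_s: 9.1
ee_pos: [615.3, -99.4, 149.6]
ee_rot: [-179.6, 0.2, -152.9]
force: [0.2, 0.2, -0.6]
gripper_width: 50.0
gripper_force: 0.0
t 9.1 now [615.3 -99.4 149.6] [-179.6    0.2 -152.9] units [5.43 2.42 0.28] spin 9.88 q6 -127.0 w 50.0
```

```bash
python3 -m jog '{"jaw":[50,50,50,50,50,50,50],"slide":[[0.6,0.3,0],[0.9,0.4,0],[0.9,0.4,0],[0.9,0.4,0.1],[0.9,0.4,0.1],[0.8,0.4,0.1],[0.4,0.1,0]],"spin":[0,0,0,0,0,0,0]}'
python3 -m jog '{"jaw":[50,50,50,50,50,50,50,50,50,50],"slide":[[0,0,0],[0,0,0],[0,0,0],[0,0,0],[0,0,0],[0,0,0],[0,0,0],[0,0,0],[0,0,0],[0,0,0]],"spin":[1,1,1,1,1,1,1,1,1,0.9]}'
python3 to.py 437.5 -109 44 -52
```

```text
time_s: 9.8
ee_pos: [432.8, -108.1, 135.7]
ee_rot: [-180.0, -0.3, -152.9]
force: [-0.5, 0.9, -0.6]
gripper_width: 49.9
gripper_force: 0.0
time_s: 10.8
ee_pos: [436.7, -108.9, 136.6]
ee_rot: [-179.9, 0.1, 127.6]
force: [1.3, 0.3, 0.1]
gripper_width: 49.7
gripper_force: 0.0
t 10.8 now [ 436.7 -108.9  136.6] [-1.799e+02  1.000e-01  1.276e+02] units [-0.01  0.03  3.09] spin -0.05 q6 -53.0 w 49.7
```

```bash
python3 -m jog '{"jaw":[50,50,50,50,50,50,50,50],"slide":[[0,0,0.3],[0,0,0.6],[0,0,0.7],[0,0,0.7],[0,0,0.5],[0,0,0.3],[0,0,0],[0,0,0]],"spin":[0,0,0,0,0,0,0,0]}'
python3 -m jog '{"jaw":[0,0,0,0,0,0],"slide":[[0,0,0],[0,0,0],[0,0,0],[0,0,0],[0,0,0],[0,0,0]],"spin":[0,0,0,0,0,0]}' 30
python3 to.py 437.5 -109 44 -52
python3 -m jog '{"jaw":[0,0,0,0,0,0,0],"slide":[[0,0,-0.2],[0,0,-0.6],[0,0,-0.8],[0,0,-0.8],[0,0,-0.8],[0,0,-0.2],[0,0,0]],"spin":[0,0,0,0,0,0,0]}'
python3 to.py 538.6 -326.8 140 -59.9
```

```text
time_s: 11.6
ee_pos: [436.4, -109.1, 44.0]
ee_rot: [-179.9, 0.1, 127.9]
force: [0.8, -0.6, -0.2]
gripper_width: 50.2
gripper_force: 0.0
time_s: 12.2
ee_pos: [436.2, -109.0, 44.2]
ee_rot: [-179.9, 0.1, 127.9]
force: [-0.1, -0.1, 2.1]
gripper_width: 13.5
gripper_force: 30.0
t 12.2 now [ 436.2 -109.    44.2] [-1.799e+02  1.000e-01  1.279e+02] units [-0.03  0.03  0.01] spin -0.02 q6 -53.0 w 13.5
time_s: 12.9
ee_pos: [436.5, -108.7, 146.6]
ee_rot: [-179.9, 0.2, 127.9]
force: [0.3, -0.6, -1.6]
gripper_width: 13.5
gripper_force: 30.0
t 12.9 now [ 436.5 -108.7  146.6] [-179.9    0.2  127.9] units [-7.83 -1.78  0.25] spin 0.97 q6 -53.0 w 13.5
```

```bash
python3 -m jog '{"jaw":[0,0,0,0,0,0,0,0,0,0],"slide":[[-0.5,-0.1,0],[-0.9,-0.2,0],[-1,-0.2,0],[-1,-0.2,0],[-1,-0.3,0],[-1,-0.3,0],[-1,-0.2,0],[-0.9,-0.2,0],[-0.5,-0.1,0],[0,0,0]],"spin":[0,0,0,0,0,0,0,0,0,0]}'
python3 -m jog '{"jaw":[0,0,0,0,0],"slide":[[0,0,0],[0,0,0],[0,0,0],[0,0,0],[0,0,0]],"spin":[0.3,0.4,0.3,0,0]}'
python3 to.py 538.6 -326.8 49 -59.9
```

```text
time_s: 13.9
ee_pos: [537.1, -329.0, 144.0]
ee_rot: [-179.8, 0.0, 127.8]
force: [0.3, 0.5, -1.7]
gripper_width: 13.5
gripper_force: 30.0
time_s: 14.4
ee_pos: [536.5, -326.0, 145.8]
ee_rot: [-179.8, 0.1, 119.9]
force: [0.3, -0.2, -1.5]
gripper_width: 13.3
gripper_force: 30.0
t 14.4 now [ 536.5 -326.   145.8] [-1.798e+02  1.000e-01  1.199e+02] units [-0.06  0.06  3.23] spin -0.02 q6 -62.0 w 13.3
```

```bash
python3 -m jog '{"jaw":[0,0,0,0,0,0,0,0,0,0],"slide":[[-0.05,0.05,0.2],[0,0,0.6],[0,0,0.7],[0,0,0.6],[0,0,0.5],[0,0,0.2],[0,0,0.1],[0,0,0.1],[0,0,0],[0,0,0]],"spin":[0,0,0,0,0,0,0,0,0,0]}'
python3 to.py 538.6 -326.8 49 -59.9
python3 - <<'E'
from full import *
cv2.imwrite("pics/s3.png",cv2.resize(env.grab_frame("scene")[280:480,40:300,::-1],None,fx=3,fy=3))
E
```

```text
time_s: 15.4
ee_pos: [539.5, -327.5, 57.3]
ee_rot: [-179.9, 0.2, 119.9]
force: [-1.0, -0.5, -0.6]
gripper_width: 13.6
gripper_force: 30.0
t 15.4 now [ 539.5 -327.5   57.3] [-179.9    0.2  119.9] units [ 0.04 -0.01  0.27] spin -0.03 q6 -62.0 w 13.6
```

View pics/s3.png

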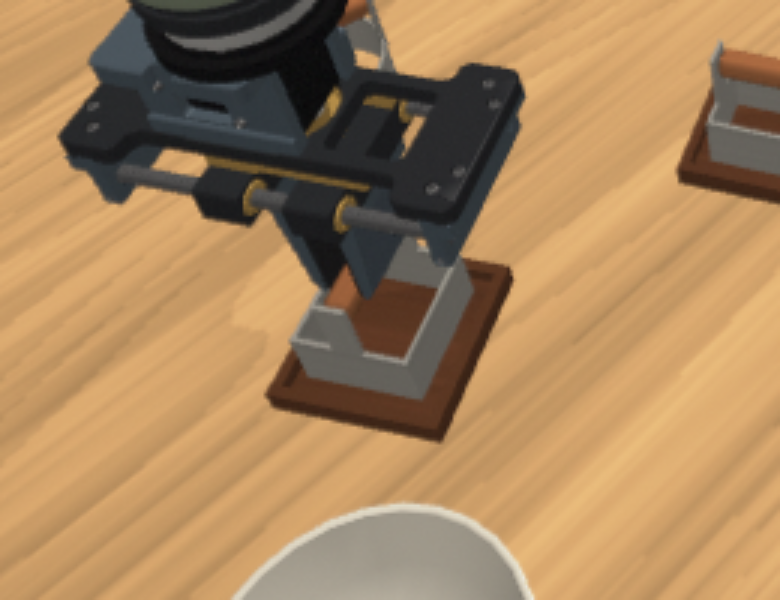

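The square cutter (crop ~385,330) hovers inside its tray, aligned with the rim. Lower and release.

```bash
python3 -m jog '{"jaw":[0,0,0,0,0],"slide":[[0,0,0.1],[0,0,0.1],[0,0,0.05],[0,0,0.05],[0,0,0]],"spin":[0,0,0,0,0]}'
python3 -m jog '{"jaw":[20,30,40,50,50,50,50,50,50,50],"slide":[[0,0,0],[0,0,0],[0,0,0],[0,0,0],[0,0,-0.2],[0,0,-0.6],[0,0,-0.9],[0,0,-0.9],[0,0,-0.7],[0,0,0]],"spin":[0,0,0,0,0,0,0,0,0,0]}'
python3 to.py 366.7 -261.8 140 77
```

```text
time_s: 15.95
ee_pos: [538.9, -327.3, 49.1]
ee_rot: [-179.9, 0.1, 119.9]
force: [-3.9, 2.0, 7.7]
gripper_width: 13.3
gripper_force: 30.0
time_s: 16.95
ee_pos: [541.1, -328.2, 150.5]
ee_rot: [179.9, 0.5, 119.9]
force: [-0.5, -1.1, 0.2]
gripper_width: 50.1
gripper_force: 0.0
t 16.95 now [ 541.1 -328.2  150.5] [179.9   0.5 119.9] units [ 4.82 -3.94  0.3 ] spin 5.36 q6 -62.0 w 50.1
```

```bash
python3 -m jog '{"jaw":[50,50,50,50,50,50,50],"slide":[[0.5,-0.4,0],[0.8,-0.6,0],[0.8,-0.7,0],[0.8,-0.7,0.1],[0.8,-0.7,0.1],[0.7,-0.5,0.1],[0.4,-0.3,0]],"spin":[0,0,0,0,0,0,0]}'
python3 -m jog '{"jaw":[50,50,50,50,50,50,50],"slide":[[0,0,0],[0,0,0],[0,0,0],[0,0,0],[0,0,0],[0,0,0],[0,0,0]],"spin":[1,1,1,1,1,0.4,0]}'
python3 to.py 366.7 -261.8 44 77
```

```text
time_s: 17.65
ee_pos: [363.3, -258.9, 136.3]
ee_rot: [-179.8, -0.0, 119.9]
force: [0.3, 0.2, -0.7]
gripper_width: 50.0
gripper_force: 0.0
time_s: 18.35
ee_pos: [366.3, -260.6, 137.2]
ee_rot: [180.0, 0.2, 76.7]
force: [-0.4, -0.4, 0.6]
gripper_width: 50.1
gripper_force: 0.0
t 18.35 now [ 366.3 -260.6  137.2] [180.    0.2  76.7] units [-0.02  0.02  3.11] spin -0.04 q6 -23.0 w 50.1
```

```bash
python3 -m jog '{"jaw":[50,50,50,50,50,50,50,50],"slide":[[0,0,0.3],[0,0,0.6],[0,0,0.7],[0,0,0.7],[0,0,0.5],[0,0,0.3],[0,0,0],[0,0,0]],"spin":[0,0,0,0,0,0,0,0]}'
python3 -m jog '{"jaw":[0,0,0,0,0,0],"slide":[[0,0,0],[0,0,0],[0,0,0],[0,0,0],[0,0,0],[0,0,0]],"spin":[0,0,0,0,0,0]}' 30
python3 to.py 366.7 -261.8 44 77
python3 -m jog '{"jaw":[0,0,0,0,0,0,0],"slide":[[0,0,-0.2],[0,0,-0.6],[0,0,-0.8],[0,0,-0.8],[0,0,-0.8],[0,0,-0.2],[0,0,0]],"spin":[0,0,0,0,0,0,0]}'
python3 to.py 371.6 270.6 140 77
```

```text
time_s: 19.15
ee_pos: [366.2, -261.0, 44.6]
ee_rot: [180.0, 0.2, 76.7]
force: [-0.6, 0.2, -0.5]
gripper_width: 50.1
gripper_force: 0.0
time_s: 19.75
ee_pos: [365.8, -260.8, 44.6]
ee_rot: [180.0, 0.2, 76.7]
force: [-0.6, 0.2, 1.3]
gripper_width: 13.9
gripper_force: 30.0
t 19.75 now [ 365.8 -260.8   44.6] [180.    0.2  76.7] units [-0.03  0.04  0.02] spin -0.04 q6 -23.0 w 13.9
time_s: 20.45
ee_pos: [366.3, -260.7, 147.1]
ee_rot: [179.9, 0.2, 76.7]
force: [-1.1, 0.2, -2.0]
gripper_width: 13.9
gripper_force: 30.0
t 20.45 now [ 366.3 -260.7  147.1] [179.9   0.2  76.7] units [17.27 -3.91  0.16] spin -0.04 q6 -23.0 w 13.9
```

```bash
python3 -m jog '{"jaw":[0,0,0,0,0,0,0,0,0,0],"slide":[[0.5,-0.1,0],[0.9,-0.2,0],[1,-0.2,0],[1,-0.2,0],[1,-0.2,0],[1,-0.2,0],[1,-0.2,0],[1,-0.2,0],[1,-0.3,0],[1,-0.2,0]],"spin":[0,0,0,0,0,0,0,0,0,0]}'
python3 -m jog '{"jaw":[0,0,0,0,0,0,0,0,0,0],"slide":[[1,-0.2,0],[1,-0.3,0],[1,-0.2,0],[1,-0.2,0],[1,-0.3,0],[1,-0.2,0],[0.9,-0.2,0],[0.6,-0.2,0],[0.3,-0.1,0],[0,0,0]],"spin":[0,0,0,0,0,0,0,0,0,0]}'
python3 to.py 371.6 270.6 49 77
```

```text
time_s: 21.45
ee_pos: [370.3, 29.6, 144.1]
ee_rot: [-179.8, 0.2, 76.7]
force: [-0.4, -0.1, -2.0]
gripper_width: 13.6
gripper_force: 30.0
time_s: 22.45
ee_pos: [369.8, 269.1, 143.6]
ee_rot: [-179.9, 0.3, 76.8]
force: [0.5, -0.5, -1.3]
gripper_width: 13.4
gripper_force: 30.0
t 22.45 now [369.8 269.1 143.6] [-179.9    0.3   76.8] units [0.08 0.05 3.15] spin -0.03 q6 48.0 w 13.4
```

```bash
python3 -m jog '{"jaw":[0,0,0,0,0,0,0,0,0,0],"slide":[[0.05,0,0.2],[0,0,0.6],[0,0,0.7],[0,0,0.6],[0,0,0.5],[0,0,0.2],[0,0,0.1],[0,0,0],[0,0,0],[0,0,0]],"spin":[0,0,0,0,0,0,0,0,0,0]}'
python3 to.py 371.6 270.6 49.6 77
python3 - <<'E'
from full import *
cv2.imwrite("pics/s4.png",cv2.resize(env.grab_frame("scene")[90:290,250:510,::-1],None,fx=3,fy=3))
E
```

```text
time_s: 23.45
ee_pos: [371.8, 270.1, 58.4]
ee_rot: [179.9, 0.1, 76.7]
force: [-1.2, -0.6, -1.9]
gripper_width: 13.7
gripper_force: 30.0
t 23.45 now [371.8 270.1  58.4] [1.799e+02 1.000e-01 7.670e+01] units [ 0.02 -0.01  0.29] spin -0.04 q6 48.0 w 13.7
```

View pics/s4.png

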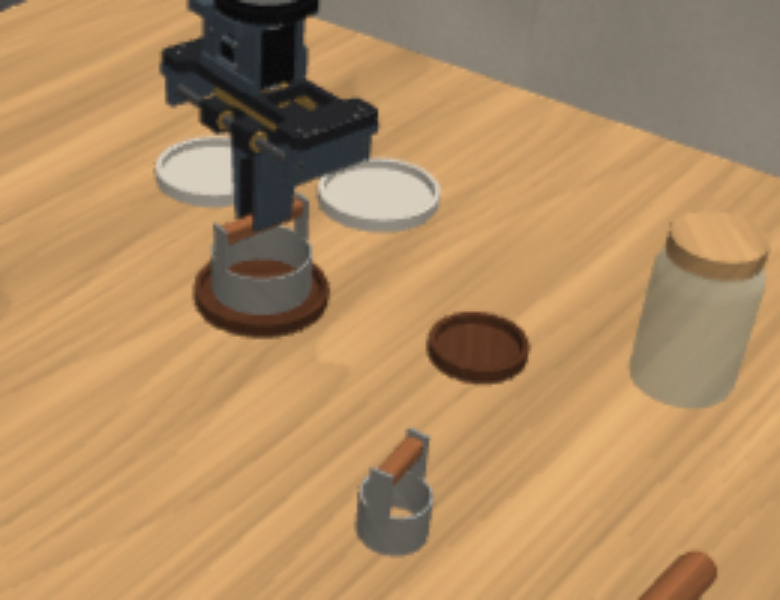

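The large ring (crop ~262,275) hovers inside its dark tray (195–328, 235–330). Lower and release.

```bash
python3 -m jog '{"jaw":[0,0,0,0,0],"slide":[[0,0,0.1],[0,0,0.1],[0,0,0.05],[0,0,0.05],[0,0,0]],"spin":[0,0,0,0,0]}'
python3 -m jog '{"jaw":[20,30,40,50,50,50,50,50,50,50],"slide":[[0,0,0],[0,0,0],[0,0,0],[0,0,0],[0,0,-0.2],[0,0,-0.6],[0,0,-0.9],[0,0,-0.9],[0,0,-0.7],[0,0,0]],"spin":[0,0,0,0,0,0,0,0,0,0]}'
python3 to.py 619 119.5 140 -83.5
```

```text
time_s: 24.0
ee_pos: [370.9, 269.7, 49.5]
ee_rot: [-180.0, 0.2, 76.7]
force: [-3.1, -1.2, 7.6]
gripper_width: 13.1
gripper_force: 30.0
time_s: 25.0
ee_pos: [373.3, 271.4, 150.8]
ee_rot: [179.7, -0.1, 76.7]
force: [0.6, 0.3, -0.7]
gripper_width: 49.6
gripper_force: 0.0
t 25.0 now [373.3 271.4 150.8] [ 1.797e+02 -1.000e-01  7.670e+01] units [-3.04  9.14  0.4 ] spin -2.48 q6 48.0 w 49.6
```

```bash
python3 -m jog '{"jaw":[50,50,50,50,50,50,50,50,50,50],"slide":[[-0.2,0.6,0],[-0.3,1,0],[-0.4,1,0],[-0.3,1,0.1],[-0.3,1,0.1],[-0.4,1,0.1],[-0.3,1,0],[-0.4,1,0],[-0.3,0.9,0],[-0.1,0.6,0]],"spin":[0,0,0,0,0,0,0,0,0,0]}'
python3 -m jog '{"jaw":[50,50,50,50,50,50],"slide":[[0,0,0],[0,0,0],[0,0,0],[0,0,0],[0,0,0],[0,0,0]],"spin":[-0.6,-0.8,-0.7,-0.4,0,0]}'
python3 to.py 619 119.5 44 -83.5
```

```text
time_s: 26.0
ee_pos: [617.2, 117.9, 137.4]
ee_rot: [-179.9, 0.3, 76.6]
force: [0.1, 0.1, -0.7]
gripper_width: 49.9
gripper_force: 0.0
time_s: 26.6
ee_pos: [615.8, 119.5, 138.2]
ee_rot: [-179.9, 0.2, 96.6]
force: [-0.6, 0.3, -0.6]
gripper_width: 49.8
gripper_force: 0.0
t 26.6 now [615.8 119.5 138.2] [-179.9    0.2   96.6] units [-0.    0.11  3.14] spin 0.01 q6 3.0 w 49.8
```

```bash
python3 -m jog '{"jaw":[50,50,50,50,50,50,50,50],"slide":[[0,0.1,0.3],[0,0,0.6],[0,0,0.7],[0,0,0.7],[0,0,0.5],[0,0,0.3],[0,0,0],[0,0,0]],"spin":[0,0,0,0,0,0,0,0]}'
python3 -m jog '{"jaw":[0,0,0,0,0,0],"slide":[[0,0,0],[0,0,0],[0,0,0],[0,0,0],[0,0,0],[0,0,0]],"spin":[0,0,0,0,0,0]}' 30
python3 to.py 619 119.5 44 -83.5
python3 -m jog '{"jaw":[0,0,0,0,0,0,0],"slide":[[0,0,-0.2],[0,0,-0.6],[0,0,-0.8],[0,0,-0.8],[0,0,-0.8],[0,0,-0.2],[0,0,0]],"spin":[0,0,0,0,0,0,0]}'
python3 to.py 551.8 324.8 140 97
```

```text
time_s: 27.4
ee_pos: [619.6, 119.7, 46.3]
ee_rot: [-180.0, 0.2, 96.7]
force: [-0.1, -0.1, 0.6]
gripper_width: 49.8
gripper_force: 0.0
time_s: 28.0
ee_pos: [619.1, 119.6, 46.3]
ee_rot: [-179.9, 0.2, 96.7]
force: [-1.5, 0.3, 1.1]
gripper_width: 13.8
gripper_force: 30.0
t 28.0 now [619.1 119.6  46.3] [-179.9    0.2   96.7] units [-0.   -0.    0.08] spin 0.02 q6 3.0 w 13.8
time_s: 28.7
ee_pos: [619.8, 120.0, 149.0]
ee_rot: [179.9, 0.2, 96.7]
force: [1.2, 0.2, -1.0]
gripper_width: 13.7
gripper_force: 30.0
t 28.7 now [619.8 120.  149. ] [179.9   0.2  96.7] units [ 7.04 -1.46  0.28] spin -0.04 q6 3.0 w 13.7
```

```bash
python3 -m jog '{"jaw":[0,0,0,0,0,0,0,0,0,0],"slide":[[0.5,-0.1,0],[0.8,-0.2,0],[0.9,-0.2,0],[0.9,-0.2,0],[0.9,-0.2,0],[0.9,-0.2,0],[0.9,-0.2,0],[0.7,-0.1,0],[0.5,-0.1,0],[0,0,0]],"spin":[0,0,0,0,0,0,0,0,0,0]}'
python3 -m jog '{"jaw":[0,0,0,0,0,0,0,0,0,0],"slide":[[0,0,0],[0,0,0],[0,0,0],[0,0,0],[0,0,0],[0,0,0],[0,0,0],[0,0,0],[0,0,0],[0,0,0]],"spin":[0.5,0.8,0.9,1,1,1,1,0.8,0.5,0]}'
python3 to.py 551.8 324.8 51.3 37
```

```text
time_s: 29.7
ee_pos: [548.6, 325.2, 146.1]
ee_rot: [-179.8, 0.2, 96.8]
force: [-0.6, -0.0, -0.8]
gripper_width: 13.8
gripper_force: 30.0
time_s: 30.7
ee_pos: [550.2, 322.1, 146.9]
ee_rot: [179.9, 0.2, 36.6]
force: [0.2, -0.9, -1.4]
gripper_width: 13.4
gripper_force: 30.0
t 30.7 now [550.2 322.1 146.9] [179.9   0.2  36.6] units [ 0.11 -0.05  3.19] spin -0.05 q6 83.0 w 13.4
```

```bash
python3 -m jog '{"jaw":[0,0,0,0,0,0,0,0,0,0],"slide":[[0.1,-0.05,0.2],[0,0,0.6],[0,0,0.7],[0,0,0.6],[0,0,0.5],[0,0,0.2],[0,0,0.1],[0,0,0],[0,0,0],[0,0,0]],"spin":[0,0,0,0,0,0,0,0,0,0]}'
python3 to.py 551.8 324.8 51.3 37
python3 - <<'E'
from full import *
cv2.imwrite("pics/s5.png",cv2.resize(env.grab_frame("scene")[90:290,290:550,::-1],None,fx=3,fy=3))
E
```

```text
time_s: 31.7
ee_pos: [552.1, 326.3, 61.4]
ee_rot: [179.9, 0.0, 36.7]
force: [0.2, -0.5, -0.9]
gripper_width: 13.7
gripper_force: 30.0
t 31.7 now [552.1 326.3  61.4] [179.9   0.   36.7] units [-0.04  0.03  0.34] spin -0.04 q6 83.0 w 13.7
```

View pics/s5.png

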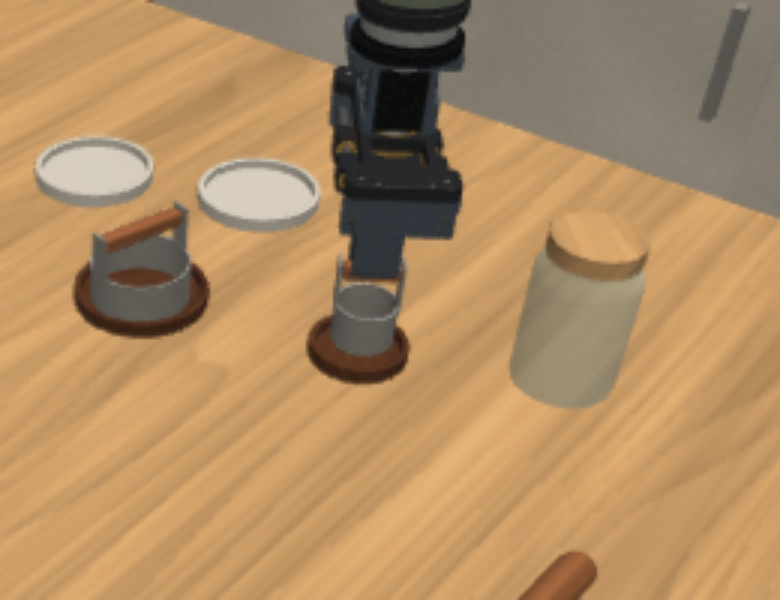

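The small ring (crop ~364,320) hovers above its tray (centre 358,345), clear of the jar. Nudge, lower and release.

```bash
python3 -m jog '{"jaw":[0,0,0,0,0,0],"slide":[[-0.07,0.03,0.1],[0,0,0.1],[0,0,0.1],[0,0,0.05],[0,0,0],[0,0,0]],"spin":[0,0,0,0,0,0]}'
python3 -m jog '{"jaw":[20,30,40,50,50,50,50,50,50,50],"slide":[[0,0,0],[0,0,0],[0,0,0],[0,0,0],[0,0,-0.2],[0,0,-0.6],[0,0,-0.9],[0,0,-0.9],[0,0,-0.9],[0,0,-0.5]],"spin":[0,0,0,0,0,0,0,0,0,0]}'
python3 -m jog '{"jaw":[50,50,50,50,50,50,50,50],"slide":[[-0.8,0,-0.3],[-0.9,0,-0.3],[-0.9,0,-0.3],[-0.9,0,-0.3],[-0.9,0,0],[-0.9,0,0],[-0.6,0,0],[0,0,0]],"spin":[0,0,0,0,0,0,0,0]}'
python3 - <<'E'
from full import *
for c in("top","scene"): cv2.imwrite(f"pics/{c}9.png",env.grab_frame(c)[:,:,::-1])
E
```

```text
time_s: 32.35
ee_pos: [550.4, 324.3, 51.0]
ee_rot: [179.9, 0.1, 36.7]
force: [-1.9, -0.2, 4.8]
gripper_width: 13.5
gripper_force: 30.0
time_s: 33.35
ee_pos: [551.5, 324.9, 173.2]
ee_rot: [179.8, -0.1, 36.7]
force: [-0.4, -0.0, -0.3]
gripper_width: 50.2
gripper_force: 0.0
time_s: 34.15
ee_pos: [407.0, 217.7, 207.2]
ee_rot: [179.9, 0.1, 36.6]
force: [0.2, 0.2, 0.1]
gripper_width: 49.9
gripper_force: 0.0
```

View pics/top9.png

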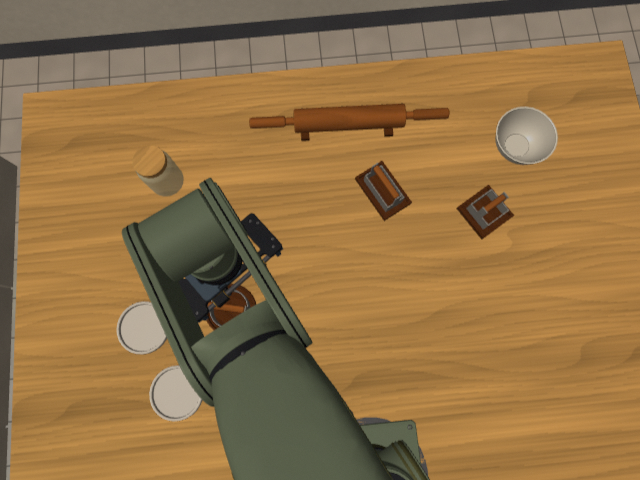

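View pics/scene9.png

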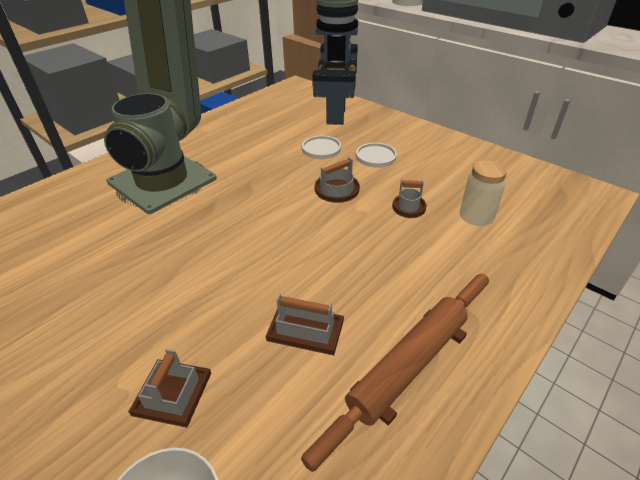

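The scene view shows all four cutters upright in their trays: large round (337,185), small round (410,200), oblong (305,325) and square (170,390). The jar and rolling pin haven't moved, and the arm is clear of everything.

```bash
python3 -c "
from workcell import env
print(env.job_done())"
```

```text
the job is handed in; nothing more can be done
None
```

The job is handed in at about 34 s: the final pictures show all four cutters upright in their matching trays, with the rolling pin and jar where they were; no verdict was returned.

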